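Lock the battery pack onto the heart-trace recorder

TASK

The battery pack of the portable recorder lies loose in its rails. Push it along them up against the sprung contacts of the recorder, then swing the open cam lever at the battery's end through its quarter turn, as far as it goes, so that its hook draws the pack tight against the case, and let go. Leave the other lever, which locks the paper cassette at the opposite end, as it is.

Things in the scene. Friction and masses are not known exactly. Their poses are not given: they have to be found in the camera images.
- recorder: Grey recorder fixed to the table on a plate. Origin: table level, below the middle of its battery-end face; y runs along it to the paper end, x across, z up. In mm: case x -80..80, y 0..200, top z 50; plate y -150..270, top z 8; guide rails y -150..0, top z 25, 80 wide slot between (x -40..40). Brass contact bar stands 7 out of the end face at z 31..41 on a spring (2.5 to 4.5 N).
- pack_center (a point): Centre (28 mm over the table) of the black battery pack, 74 wide in x, 90 long in y, 40 high, 0.3-0.45 kg, a steel post on top. Its foot is held under the rails' lips: it only slides along y. In the recorder's frame its y is -90 to -72 mm at the start, -52 touching the contacts, -45 tight on the case. The hook catches the post only from y -55 or nearer, so push first, while the lever is open.
- cam_lever (a joint): Battery cam lever, rad: 0 = open, bar along recorder +y; 1.571 = locked (end stop), bar along -x; counter-clockwise from above. Starts 0 to 0.12, stays where left, needs 1 to 4 N at the peg. Vertical pivot at recorder x 0, y 12 mm. Steel bar 72 mm long, top z 80; on it, 65 mm from the pivot, an upright round black peg, 14 mm diameter, z 80..112, to grip or push. Curved hook below.
- paper_lever (a joint): The like lever of the paper cassette, at the opposite end (pivot at recorder x 0, y 188 mm), rad: locked at about 1.55, its bar along the recorder's +x, with the same peg (z 80..112 mm). To be left locked.
Mind the look-alikes: they are no part of the job. What is meant by the part that bears pack_center is not brown, and is the smaller of those in its own colour.

How it is judged:
On the way:
1. the pack is pushed up to the sprung contacts while the lever is still open (y of pack_center in the frame of recorder above -0.057 m and value of joint cam_lever below 0.6 rad), for 0.1 s.
At the end, for the whole second after the job is handed in: The battery's cam lever is turned to its locked end (within 12 degrees), the pack is tight on the recorder's case (gap under 3 mm), the lever is at rest, and the paper lever is still locked (within 12 degrees) (value of joint cam_lever above 1.36 rad and y of pack_center in the frame of recorder above -0.048 m and value of joint paper_lever above 1.35 rad and velocity of joint cam_lever between -0.1 and 0.1 rad/s); the robot touches nothing.
It fails at once if the paper-cassette lever is turned out of its lock (value of joint paper_lever below 1.3 rad).
It also fails if it takes over 46 s, if anything falls off the work surface, if the arm or the gripper's body presses on something with over 40 N, if the wrist force passes 120 N, or if a joint passes its speed limit or range.

ROBOT

A 7-joint arm with a two-finger parallel gripper is mounted at the origin on the work surface. World frame = base frame: x ahead of the robot, y to its left, z up, the work surface at z = 0. Lengths are in m, angles in rad, forces in N, time in s.
With the tool pointing down it reaches from about 0.35 to 0.9 m from the base axis. Payload 8.1 kg.
Tool frame: the origin (TCP) lies between the finger pads; the fingertips stand 19 mm ahead of it and the grasp point (between the pads) is the TCP; y points along the fingers, x is the direction in which the jaws open and shut, and the axes are right-handed (so a half turn about y gives the same grasp; the last joint's range is limited). The gripper opens to 92 mm and grips with 3 to 60 N. Pads are 19 mm wide; open, the fingers measure 130 mm over their backs; the gripper's body (75 mm by 190 mm) begins 47 mm behind the grasp point.
Start: joints at [-1.293, 0.434, 0.025, 1.573, -0.012, 1.134, -0.075], TCP at [0.232, 0.58, 0.246] pointing down, gripper open.
Joint ranges: [-2.62, 2.62], [-0.44, 2.09], [-1.27, 1.32], [0.08, 2.57], [-1.32, 4.46], [0.12, 2], [-2.74, 2.74]. Speed limits (rad/s): [2.22, 2.22, 3.01, 3.01, 3.14, 3.14, 3.14].

INTERFACE

Orientations are given as a rotation vector (axis times angle).
In Python, from cell import arm gives the robot as it stands.
- The arm moves only by the tool move_arm, never from a script. Its argument "series" is a list of rows, each an object of numbers: "x", "y", "z": the shift along the tool's x, y, z in cm; "rx", "ry", "rz": the turn, a rotation vector about the tool's x, y, z in rad. In form: [{"x": .., "y": .., "z": .., "rx": .., "ry": .., "rz": ..}, ...]. A call has 1 to 12 rows; each row shifts and turns the pose as measured when the row begins, along the tool's axes as they then stand; what a row does not reach is not made up. A row lasts 1/8 s, in which the tool goes at most 62.5 mm and 10.7 degrees, less where a joint would pass 70% of its speed; a pose out of reach is approached as far as the arm can. A call is refused whole if a number of a shift passes 6.25 or a number of a turn 0.188, either way. A call with a gripper value outside its range is refused whole. "jaw" is the finger opening in cm, from 0 to 9.18, set as the call begins (left out, the last holds). The fingers move at their own pace and stop on an object; "newtons" is the grip in N (left out, the last holds). Time passes only in rows, so rows that do not move let the fingers close. It gives the time, the measured TCP pose, the force and the opening at its end, in the units of the state.
- arm.observe(): the state, without advancing time (a new reading comes with each control period).
- arm.get_image(name): name is "scene" or "top" or "wrist"; returns the picture (480x640x3 uint8, blue, green, red); there is no depth.
- arm.camera_params(name): a dict with "K" (3x3 intrinsics, pixels), "R" (3x3) and "t" (3): a world point X has camera coordinates R X + t; the wrist camera has in their place "tool_from_camera" (4x4, takes a point from camera to tool coordinates, whose origin is the TCP and whose axes are the tool frame's). Camera axes: x right, y down, z forward; pixel columns grow to the right and rows downward; lengths in m; the calibration is good to about 2 mm. A picture is of the moment at which its call begins: read the wrist's pose just before it. camera_params takes no time and is no camera call.
- arm.sign_off(): hands the job in, once; it reports no verdict.
The state is a dict: "clock": time; "joints": joint angles; "dq": joint speeds; "joint_efforts": joint torques, N m; "position": TCP position; "ee_rot": TCP orientation; "force": force on the tool from outside, world axes, zero at the start; "ft_torque": the same for the moment, N m; "width": opening from 0.0 (shut) to 1.0 (fully open).
Only numpy, scipy, OpenCV 4.12 (cv2) and the standard library are available. Lean on these libraries where they do the work, as an engineer would, in place of code of your own. Each camera call takes 0.05 s, during which the arm holds its last target.

## Working session

There is one attempt and no reset: what is moved stays moved. The work goes in short steps, Python scripts to look and compute and a tool call to move; the robot and the scene stay as the last step left them, time stands still between calls to the robot, and variables do not carry over. Pictures are saved under pics/ and viewed, and the job is handed in when it is done.

Besides the shell and the picture viewer there is one more tool, called as name(argument=value, ...), one argument or row to a line, values as JSON. move_arm: Moves the arm, as the interface text tells. Its arguments: {"type":"object","properties":{"series":{"type":"array","items":{"type":"object","properties":{"x":{"type":"number"},"y":{"type":"number"},"z":{"type":"number"},"rx":{"type":"number"},"ry":{"type":"number"},"rz":{"type":"number"}}}},"jaw":{"type":"number"},"newtons":{"type":"number"}},"required":["series"]}

```bash
mkdir -p pics; cat > h.py <<'E'
import numpy as np, cv2
from cell import arm
from scipy.spatial.transform import Rotation as R
def ray(cam,uv,z):
    p=arm.camera_params(cam);K=np.array(p['K']);Rm=np.array(p['R']);t=np.array(p['t'])
    d=Rm.T@np.linalg.inv(K)@np.array([uv[0],uv[1],1.]);c=-Rm.T@t
    return c+d*(z-c[2])/d[2]
def proj(cam,X):
    p=arm.camera_params(cam);K=np.array(p['K']);q=K@(np.array(p['R'])@np.array(X)+np.array(p['t']));return q[:2]/q[2]
E
python3 - <<'E'
from h import *
s=arm.observe();print(s)
for n in('scene','top'):
    cv2.imwrite(f'pics/{n}0.png',arm.get_image(n))
    p=arm.camera_params(n);print(n,np.round(-np.array(p['R']).T@np.array(p['t']),3))
E
```

```text
{'clock': 0.0, 'joints': array([-1.29257939,  0.43520554,  0.02499794,  1.57414502, -0.01157238,
        1.13401004, -0.07506717]), 'dq': array([ 0.00186152,  0.00093966,  0.00127449, -0.00230837, -0.00123498,
       -0.00060162, -0.00110102]), 'joint_efforts': array([-3.97240274e-04, -6.67846656e+01,  9.85197276e-01, -3.14474666e+01,
       -6.04303996e-02,  4.25756711e-02,  1.33766825e-04]), 'position': array([0.23218423, 0.57972189, 0.24493757]), 'ee_rot': array([-1.3667288 , -0.92335626,  0.9253919 ]), 'force': array([0.94099918, 0.60568716, 0.10018104]), 'ft_torque': array([ 0.06154998,  0.01728214, -0.0169127 ]), 'width': 1.0010765765278224}
scene [0.918 0.217 0.542]
top [0.31  0.021 0.995]
```

View pics/top0.png

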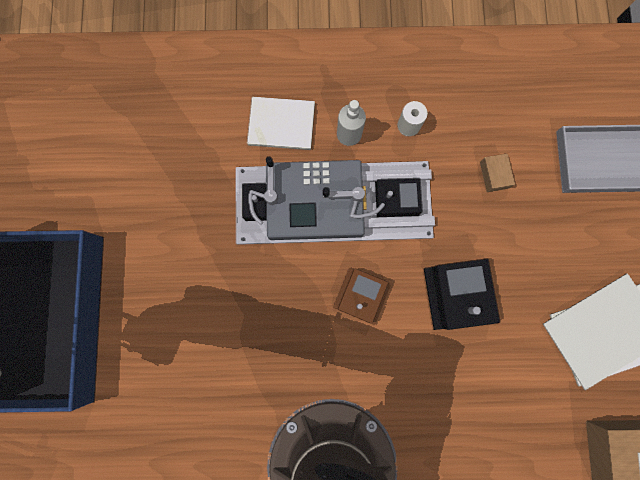

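View pics/scene0.png

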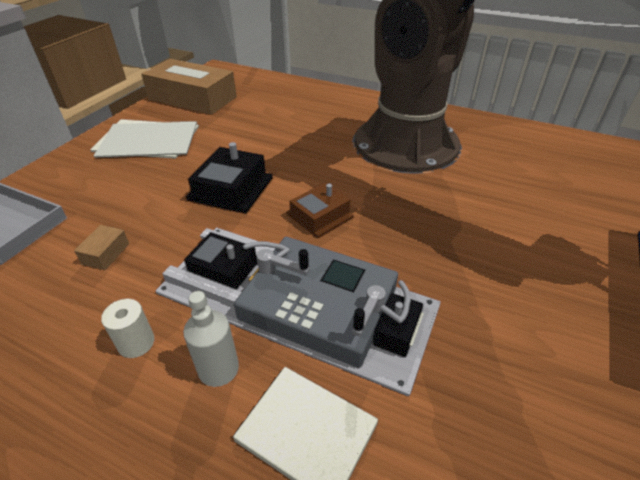

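The top view shows the recorder lying along world +y. The battery end is on the right, with the pack at about (400,196), the cam pivot at (358,193) and its peg at (326,191). The paper lever pivot is at (270,196) with its peg at (269,162).

Candidates for the pack:
- **Black pack in the rails, (400,196):** not brown, and the smaller of the two black ones, so it fits.
- **Large black one, (462,293):** too big.
- **Brown one, (365,295):** wrong colour.

I'll confirm this in an enlarged crop.

```bash
python3 - <<'E'
from h import *
im=cv2.imread('pics/top0.png')
c=im[140:260,225:445]
cv2.imwrite('pics/crop0.png',cv2.resize(c,None,fx=3.6,fy=3.6,interpolation=cv2.INTER_CUBIC))
for n,uv,z in [('TL',(236,167),.008),('BL',(237,243),.008),('TR',(430,161.5),.008),('BR',(434,237),.008),('camp',(358,193),.08),('peg',(326,191),.112),('ppiv',(270,196),.08),('ppeg',(269,161),.112),('pack',(399,197),.048)]:
    print(n,np.round(ray('top',uv,z),4))
s=arm.observe();print(np.round(R.from_rotvec(s['ee_rot']).as_matrix(),3))
print(arm.camera_params('wrist'))
E
```

```text
TL [0.6171 0.1973 0.008 ]
BL [0.45  0.193 0.008]
TR [ 0.6227 -0.225   0.008 ]
BR [ 0.4566 -0.2248  0.008 ]
camp [ 0.537  -0.0601  0.08  ]
peg [0.534  0.0043 0.112 ]
ppiv [0.5336 0.1157 0.08  ]
ppeg [0.5959 0.1144 0.112 ]
pack [ 0.5352 -0.1472  0.048 ]
[[ 0.372 -0.    -0.928]
 [ 0.928 -0.001  0.372]
 [-0.001 -1.    -0.   ]]
{'K': array([[382.57894033,   0.        , 319.6684576 ],
       [  0.        , 382.57894033, 242.08165881],
       [  0.        ,   0.        ,   1.        ]]), 'tool_from_camera': array([[ 9.99999505e-01, -1.08521454e-04,  9.88602726e-04,
         4.94462444e-04],
       [-9.80349658e-04, -2.74885841e-01,  9.61476372e-01,
        -1.39579170e-01],
       [ 1.67412079e-04, -9.61476865e-01, -2.74885812e-01,
         7.45077621e-02],
       [ 0.00000000e+00,  0.00000000e+00,  0.00000000e+00,
         1.00000000e+00]])}
```

View pics/crop0.png

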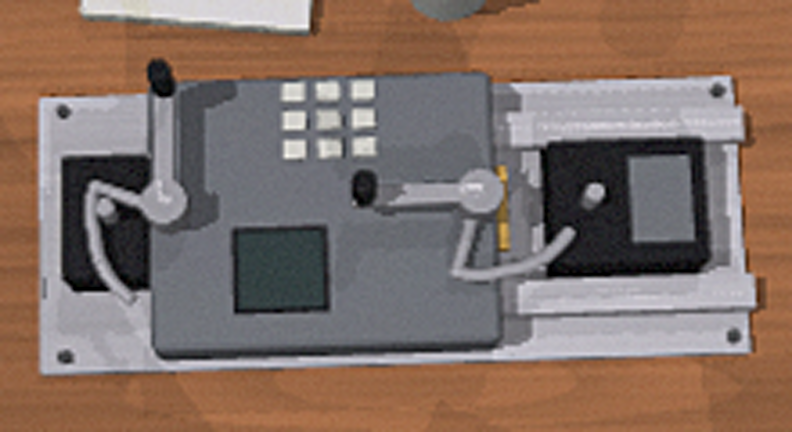

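The crop confirms the target. The black pack, with its post and the cam hook beside it, sits in the rails next to the brass contacts. Its size matches the given 74x90 mm. The recorder origin is about (0.5375, -0.0735) with yaw about 0.016 rad, and the pivots are 176 mm apart as expected. The pack centre is at rec y of about -75 mm. First I'll turn the tool so its x lies along world x, then travel behind the pack.

move_arm(
  series=[
    {"ry": 0.17},
    {"ry": 0.17},
    {"ry": 0.17},
    {"ry": 0.17},
    {"ry": 0.17},
    {"ry": 0.17},
    {"ry": 0.17},
    {},
  ],
  jaw=0,
  newtons=20,
)

```text
invalid input
```

move_arm(
  series=[
    {"x": 0, "y": 0, "z": 0, "rx": 0, "ry": 0.17, "rz": 0},
    {"x": 0, "y": 0, "z": 0, "rx": 0, "ry": 0.17, "rz": 0},
    {"x": 0, "y": 0, "z": 0, "rx": 0, "ry": 0.17, "rz": 0},
    {"x": 0, "y": 0, "z": 0, "rx": 0, "ry": 0.17, "rz": 0},
    {"x": 0, "y": 0, "z": 0, "rx": 0, "ry": 0.17, "rz": 0},
    {"x": 0, "y": 0, "z": 0, "rx": 0, "ry": 0.17, "rz": 0},
    {"x": 0, "y": 0, "z": 0, "rx": 0, "ry": 0.17, "rz": 0},
  ],
  jaw=0,
  newtons=20,
)

```text
clock: 0.98
position: [0.2315, 0.5777, 0.2417]
ee_rot: [-1.578, 0.032, -0.028]
force: [0.3, 1.2, 0.2]
width: 0.29
```

move_arm(
  series=[
    {"x": 2.2, "y": 0, "z": -5.8, "rx": 0, "ry": 0, "rz": 0},
    {"x": 2.2, "y": 0, "z": -5.8, "rx": 0, "ry": 0, "rz": 0},
    {"x": 2.2, "y": 0, "z": -5.8, "rx": 0, "ry": 0, "rz": 0},
    {"x": 2.2, "y": 0, "z": -5.8, "rx": 0, "ry": 0, "rz": 0},
    {"x": 2.2, "y": 0, "z": -5.8, "rx": 0, "ry": 0, "rz": 0},
    {"x": 2.2, "y": 0, "z": -5.8, "rx": 0, "ry": 0, "rz": 0},
    {"x": 2.2, "y": 0, "z": -5.8, "rx": 0, "ry": 0, "rz": 0},
    {"x": 2.2, "y": 0, "z": -5.8, "rx": 0, "ry": 0, "rz": 0},
    {"x": 2.2, "y": 0, "z": -5.8, "rx": 0, "ry": 0, "rz": 0},
    {"x": 2.2, "y": 0, "z": -5.8, "rx": 0, "ry": 0, "rz": 0},
    {"x": 2.2, "y": 0, "z": -5.8, "rx": 0, "ry": 0, "rz": 0},
    {"x": 2.2, "y": 0, "z": -5.8, "rx": 0, "ry": 0, "rz": 0},
  ],
)

```text
clock: 2.48
position: [0.468, -0.1313, 0.2447]
ee_rot: [-1.577, 0.023, -0.022]
force: [0.8, -0.2, -0.2]
width: 0.003
```

```bash
python3 - <<'E'
from h import *
s=arm.observe();print(s['clock'],s['position'],s['joints'],s['width']);print(np.round(R.from_rotvec(s['ee_rot']).as_matrix(),3))
E
```

```text
2.475 [ 0.4680128  -0.13133208  0.24472414] [-0.49055345  0.24453475  0.80491942  1.94887439 -0.19806236  1.02925303
  0.37316306] 0.0034102753612362926
[[ 1.    -0.001  0.029]
 [-0.029 -0.006  1.   ]
 [-0.001 -1.    -0.006]]
```

move_arm(
  series=[
    {"x": 3.7, "y": 0, "z": -5.0, "rx": 0, "ry": -0.045, "rz": 0},
    {"x": 3.7, "y": 3.0, "z": -5.5, "rx": 0, "ry": 0, "rz": 0},
    {"x": 0, "y": 4.0, "z": 0, "rx": 0, "ry": 0, "rz": 0},
    {"x": 0, "y": 4.0, "z": 0, "rx": 0, "ry": 0, "rz": 0},
    {"x": 0, "y": 0, "z": 0, "rx": 0, "ry": 0, "rz": 0},
  ],
)

```text
clock: 3.1
position: [0.5367, -0.237, 0.136]
ee_rot: [-1.579, -0.008, 0.01]
force: [-0.5, 0.3, 0.3]
width: 0.001
```

```bash
python3 - <<'E'
from h import *
s=arm.observe();print(s['clock'],s['position'],s['force']);print(np.round(R.from_rotvec(s['ee_rot']).as_matrix(),3))
cv2.imwrite('pics/top1.png',arm.get_image('top')[140:260,225:485].repeat(3,0).repeat(3,1))
cv2.imwrite('pics/wr1.png',arm.get_image('wrist'))
E
```

```text
3.1 [ 0.53669689 -0.23700437  0.13597099] [-0.50850163  0.26327778  0.31923734]
[[ 1.    -0.001 -0.012]
 [ 0.012 -0.008  1.   ]
 [-0.002 -1.    -0.008]]
```

View pics/wr1.png

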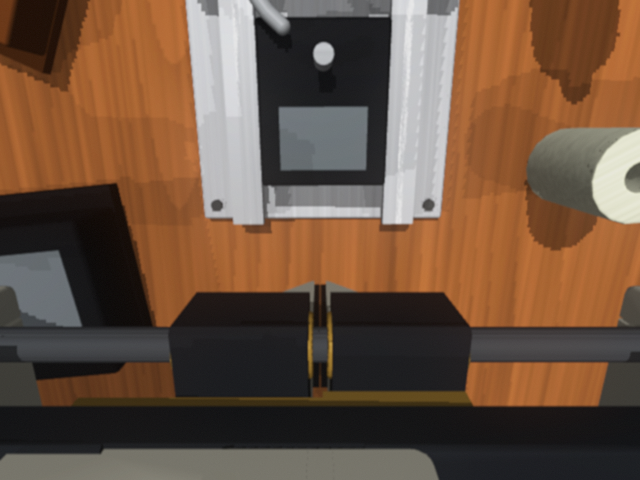

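The wrist view shows the pack centred ahead of the closed fingers, with the slot middle at px 323 and the fingers at 320. The fingers are clear behind it. I'll descend next.

move_arm(
  series=[
    {"x": 0.2, "y": 4.2, "z": 0, "rx": 0, "ry": 0, "rz": 0},
    {"x": 0, "y": 3.2, "z": 0, "rx": 0, "ry": 0, "rz": 0},
    {"x": 0, "y": 1.1, "z": 1.0, "rx": 0, "ry": 0, "rz": 0},
    {"x": 0, "y": 0, "z": 1.0, "rx": 0, "ry": 0, "rz": 0},
  ],
)

```text
clock: 3.7
position: [0.5469, -0.2187, 0.0606]
ee_rot: [-1.584, -0.025, -0.002]
force: [0.3, -0.0, 0.1]
width: 0.003
```

```bash
python3 - <<'E'
from h import *
s=arm.observe();print(s['clock'],s['position'],s['force'])
im=arm.get_image('top');cv2.imwrite('pics/top2.png',im)
cv2.imwrite('pics/top2c.png',cv2.resize(im[140:260,285:485],None,fx=4,fy=4))
cv2.imwrite('pics/wr2.png',arm.get_image('wrist'))
E
```

```text
3.7 [ 0.54694542 -0.21868114  0.06064272] [ 0.30892708 -0.01865348  0.12189724]
```

View pics/wr2.png

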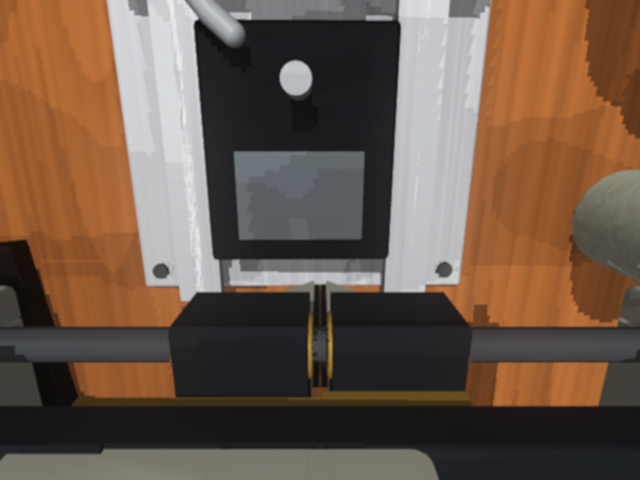

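move_arm(
  series=[
    {"x": -0.6, "y": 0.8, "z": 0, "rx": 0, "ry": 0, "rz": 0},
    {"x": -0.2, "y": 0, "z": 0.7, "rx": 0, "ry": 0, "rz": 0},
    {"x": 0, "y": 0, "z": 0.7, "rx": 0, "ry": 0, "rz": 0},
    {"x": 0, "y": 0, "z": 0.6, "rx": 0, "ry": 0, "rz": 0},
    {"x": 0, "y": 0, "z": 0.6, "rx": 0, "ry": 0, "rz": 0},
  ],
)

```text
clock: 4.42
position: [0.5398, -0.1914, 0.0546]
ee_rot: [-1.584, -0.029, -0.005]
force: [0.7, -0.9, -0.9]
width: 0.007
```

```bash
python3 - <<'E'
from h import *
s=arm.observe();print(s['clock'],s['position'],s['force'])
cv2.imwrite('pics/wr3.png',arm.get_image('wrist'))
E
```

```text
4.425 [ 0.53975258 -0.19144675  0.05455981] [ 0.65255372 -0.89641445 -0.89374222]
```

View pics/wr3.png

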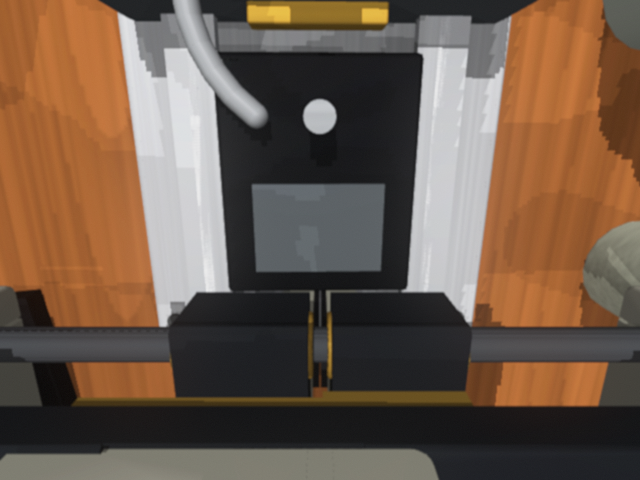

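The wrist view shows the fingers at the pack's rear edge (row 290). There is still a gap to the brass bar, from row 25 to the pack front at row 53. I'll push on in small steps.

move_arm(
  series=[
    {"x": 0, "y": 0, "z": 0.4, "rx": 0, "ry": 0, "rz": 0},
    {"x": 0, "y": 0, "z": 0.4, "rx": 0, "ry": 0, "rz": 0},
    {"x": 0, "y": 0, "z": 0.4, "rx": 0, "ry": 0, "rz": 0},
  ],
)

```text
clock: 4.85
position: [0.5397, -0.1786, 0.0544]
ee_rot: [-1.585, -0.03, -0.005]
force: [0.3, -4.5, -0.6]
width: 0.005
```

```bash
python3 - <<'E'
from h import *
s=arm.observe();print(s['clock'],s['position'],s['force'])
cv2.imwrite('pics/wr4.png',arm.get_image('wrist'))
E
```

```text
4.85 [ 0.53972774 -0.17857589  0.05435003] [ 0.26553055 -4.45920549 -0.63247763]
```

View pics/wr4.png

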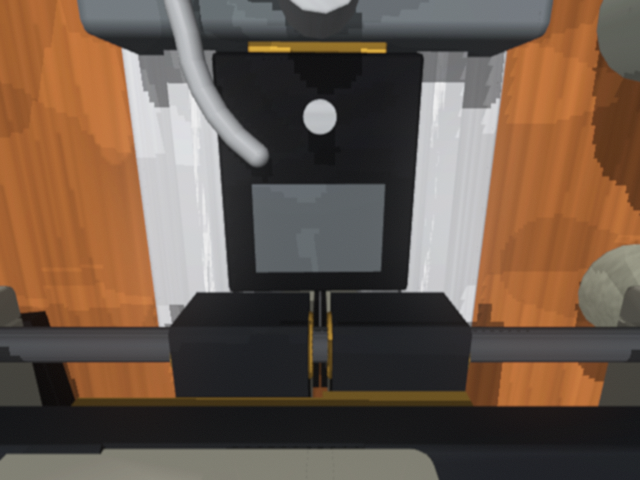

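The pack front (row 53) now meets the brass bar (row 47), and the force has risen to 4.5 N. I'll push slightly further and check it.

move_arm(
  series=[
    {"x": 0, "y": 0, "z": 0.3, "rx": 0, "ry": 0, "rz": 0},
    {"x": 0, "y": 0, "z": 0.2, "rx": 0, "ry": 0, "rz": 0},
    {"x": 0, "y": 0, "z": 0.1, "rx": 0, "ry": 0, "rz": 0},
  ],
)

```text
clock: 5.28
position: [0.5396, -0.1744, 0.0545]
ee_rot: [-1.588, -0.029, -0.007]
force: [0.2, -8.6, -0.9]
width: 0.004
```

```bash
python3 - <<'E'
from h import *
s=arm.observe();print(s['clock'],s['position'],s['force'])
cv2.imwrite('pics/wr5.png',arm.get_image('wrist'))
im=arm.get_image('top');cv2.imwrite('pics/top5.png',cv2.resize(im[140:260,285:485],None,fx=4,fy=4))
E
```

```text
5.275 [ 0.53958499 -0.17441774  0.05450245] [ 0.18793824 -8.5904084  -0.86878251]
```

View pics/wr5.png

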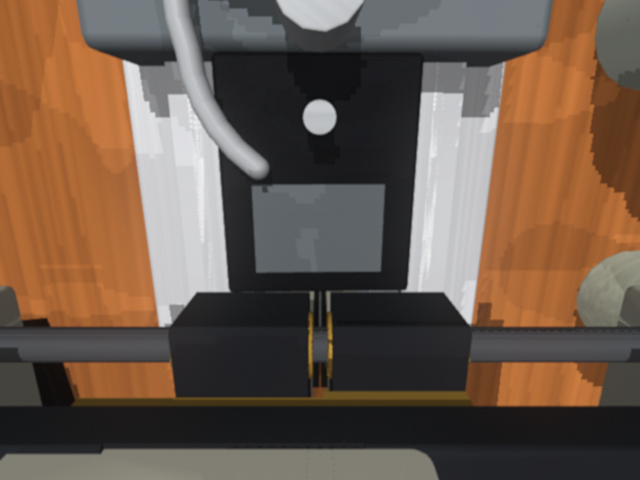

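View pics/top5.png

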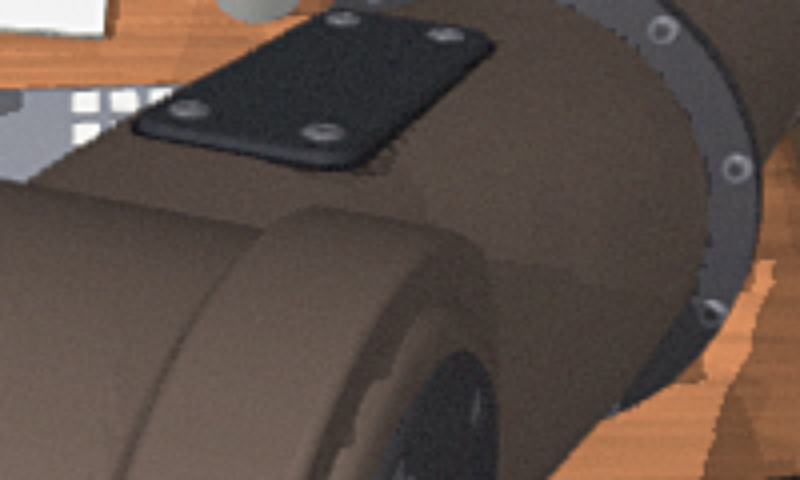

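The brass bar is now covered by the case overhang and the force is 8.6 N. The pack is compressing the contacts and the lever is still open. I'll back off, rise and look at the result.

move_arm(
  series=[
    {"x": 0, "y": 0, "z": -1.0, "rx": 0, "ry": 0, "rz": 0},
    {"x": 0, "y": 0, "z": -1.5, "rx": 0, "ry": 0, "rz": 0},
    {"x": 0, "y": -4, "z": 0, "rx": 0, "ry": 0, "rz": 0},
    {"x": 0, "y": -5, "z": 0, "rx": 0, "ry": 0, "rz": 0},
    {"x": 0, "y": -4, "z": 0, "rx": 0, "ry": 0, "rz": 0},
    {"x": 0, "y": 0, "z": 0, "rx": 0, "ry": 0, "rz": 0},
  ],
  jaw=4,
)

```text
clock: 6.12
position: [0.5364, -0.1999, 0.1882]
ee_rot: [-1.585, -0.026, -0.005]
force: [-0.5, -0.3, -0.2]
width: 0.435
```

```bash
python3 - <<'E'
from h import *
s=arm.observe();print(s['clock'],s['position'],s['force'],s['joints']);print(np.round(R.from_rotvec(s['ee_rot']).as_matrix(),3))
cv2.imwrite('pics/wr6.png',arm.get_image('wrist'))
E
```

```text
6.125 [ 0.53635157 -0.19991193  0.18821063] [-0.50126583 -0.26466797 -0.15772907] [-0.28170412  0.46742044  0.76677545  1.84070527 -0.38513168  0.96337494
  0.66145039]
[[ 1.     0.02  -0.013]
 [ 0.013 -0.014  1.   ]
 [ 0.02  -1.    -0.014]]
```

View pics/wr6.png

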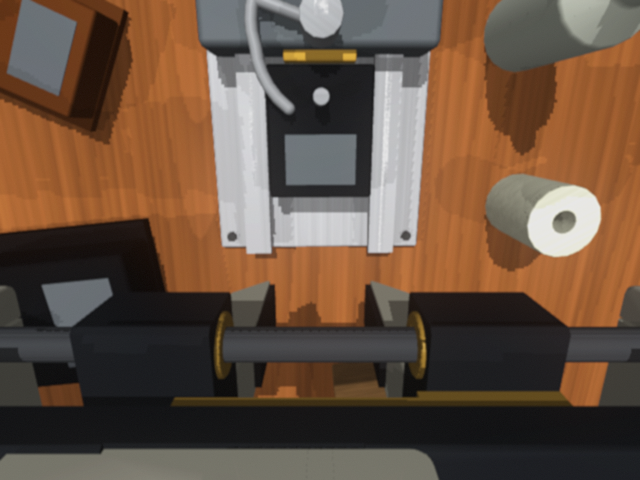

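The pack rests against the brass bar (bar at row 56, pack front at row 66). It sprang back only to contact, as expected. Next I'll go over the cam lever peg.

move_arm(
  series=[
    {"x": 0, "y": 0, "z": 4, "rx": 0, "ry": 0, "rz": 0},
    {"x": 0, "y": 0, "z": 4, "rx": 0, "ry": 0, "rz": 0},
    {"x": 0, "y": 0, "z": 4, "rx": 0, "ry": 0, "rz": 0},
    {"x": 0, "y": 0, "z": 2, "rx": 0, "ry": 0, "rz": 0},
    {"x": 0, "y": 0, "z": 0, "rx": 0, "ry": 0, "rz": 0},
  ],
)

```text
clock: 6.8
position: [0.5306, -0.0563, 0.1792]
ee_rot: [-1.583, -0.016, 0.003]
force: [0.0, -0.0, -0.4]
width: 0.436
```

```bash
python3 - <<'E'
from h import *
s=arm.observe();print(s['clock'],s['position'],s['force']);M=R.from_rotvec(s['ee_rot']).as_matrix();print(np.round(M,3))
cv2.imwrite('pics/wr7.png',arm.get_image('wrist'))
E
```

```text
6.8 [ 0.53055697 -0.05628793  0.17918073] [ 0.02602226 -0.00387061 -0.42146579]
[[ 1.     0.009 -0.012]
 [ 0.012 -0.012  1.   ]
 [ 0.008 -1.    -0.012]]
```

View pics/wr7.png

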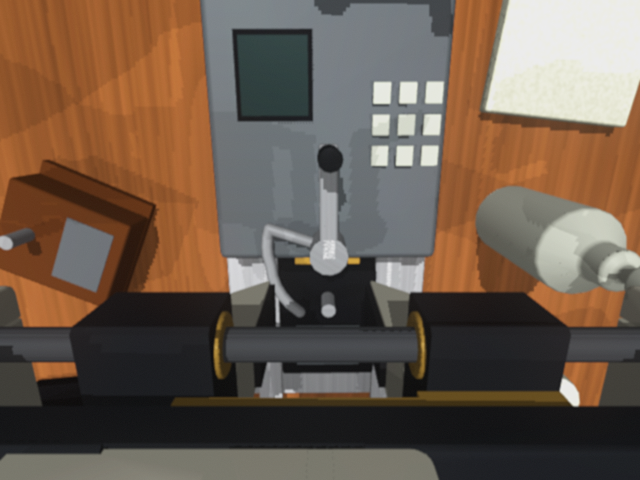

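The wrist view shows the cam lever's peg top at (330,156), its pivot at (329,256), and the bottle to the right with its cap at about (625,270). I'll measure the peg and check clearance to the bottle.

```bash
cat >> h.py <<'E'
def wray(uv,z,s=None):
    s=s or arm.observe();p=arm.camera_params('wrist');T=np.array(p['tool_from_camera']);K=np.array(p['K'])
    M=R.from_rotvec(s['ee_rot']).as_matrix()
    d=M@T[:3,:3]@np.linalg.inv(K)@np.array([uv[0],uv[1],1.]);c=M@T[:3,3]+s['position']
    return c+d*(z-c[2])/d[2]
E
python3 - <<'E'
from h import *
s=arm.observe()
print('peg',wray((330,156),.112),'piv',wray((329,256),.08))
for z in(.08,.1,.12,.14,.16):print(z,ray('top',(353,104),z),ray('scene',(199,297),z))
E
```

```text
peg [0.53568198 0.00479385 0.112     ] piv [ 0.53738946 -0.06156276  0.08      ]
0.08 [ 0.72534961 -0.05510455  0.08      ] [ 0.6466941  -0.09985061  0.08      ]
0.1 [ 0.71627814 -0.05343323  0.1       ] [ 0.65843419 -0.08612035  0.1       ]
0.12 [ 0.70720666 -0.0517619   0.12      ] [ 0.67017429 -0.07239009  0.12      ]
0.14 [ 0.69813518 -0.05009058  0.14      ] [ 0.68191438 -0.05865983  0.14      ]
0.16 [ 0.68906371 -0.04841926  0.16      ] [ 0.69365447 -0.04492957  0.16      ]
```

The peg is at (0.535, 0.0045), 66 mm from the pivot against a nominal 65, and the two views agree. The bottle cap is 6 cm clear. I'll move above the peg and descend.

move_arm(
  series=[
    {"x": 0.3, "y": 0, "z": 3, "rx": 0, "ry": 0, "rz": 0},
    {"x": 0.2, "y": 0, "z": 2.5, "rx": 0, "ry": 0, "rz": 0},
    {"x": 0, "y": 0, "z": 0.3, "rx": 0, "ry": 0, "rz": 0},
    {"x": 0, "y": 0, "z": 0, "rx": 0, "ry": 0, "rz": 0},
  ],
)

```text
clock: 7.35
position: [0.5345, -0.0057, 0.1775]
ee_rot: [-1.587, -0.007, -0.004]
force: [0.6, -0.2, 0.7]
width: 0.431
```

move_arm(
  series=[
    {"x": 0, "y": 1, "z": 0.9, "rx": 0, "ry": 0, "rz": 0},
    {"x": 0, "y": 3, "z": 0.1, "rx": 0, "ry": 0, "rz": 0},
    {"x": 0, "y": 2.5, "z": 0.1, "rx": 0, "ry": 0, "rz": 0},
    {"x": 0, "y": 0.4, "z": 0, "rx": 0, "ry": 0, "rz": 0},
    {"x": 0, "y": 0, "z": 0, "rx": 0, "ry": 0, "rz": 0},
  ],
)

```text
clock: 7.98
position: [0.5349, 0.001, 0.1055]
ee_rot: [-1.588, -0.003, -0.009]
force: [0.5, 0.5, -0.3]
width: 0.435
```

```bash
python3 - <<'E'
from h import *
s=arm.observe();print(s['clock'],s['position'],s['force']);M=R.from_rotvec(s['ee_rot']).as_matrix();print(np.round(M,3))
cv2.imwrite('pics/wr8.png',arm.get_image('wrist'))
E
```

```text
7.975 [0.53487691 0.00098511 0.10545609] [ 0.48192584  0.50064001 -0.2838264 ]
[[ 1.     0.007  0.004]
 [-0.004 -0.017  1.   ]
 [ 0.008 -1.    -0.017]]
```

View pics/wr8.png

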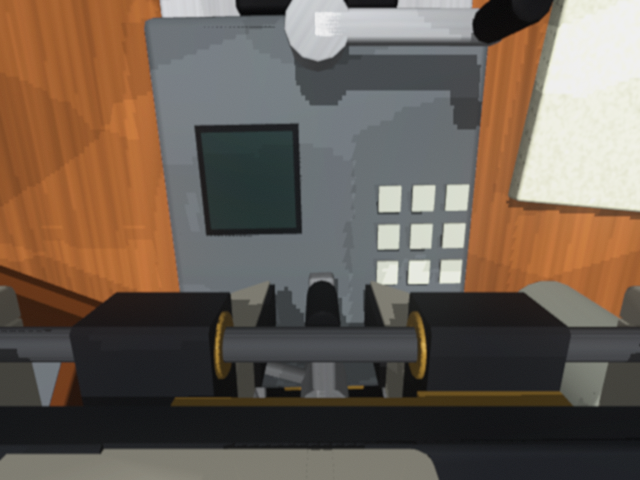

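The peg, at column 320, stands between the open fingers. I'll shift 3 mm and grip it.

move_arm(
  series=[
    {"x": 0, "y": 0, "z": 0.4, "rx": 0, "ry": 0, "rz": 0},
    {"x": 0, "y": 0, "z": 0, "rx": 0, "ry": 0, "rz": 0},
    {"x": 0, "y": 0, "z": 0, "rx": 0, "ry": 0, "rz": 0},
    {"x": 0, "y": 0, "z": 0, "rx": 0, "ry": 0, "rz": 0},
  ],
  jaw=0.8,
  newtons=25,
)

```text
clock: 8.52
position: [0.5361, 0.0056, 0.1075]
ee_rot: [-1.587, -0.006, -0.012]
force: [0.6, -0.9, -3.2]
width: 0.144
```

Gripped, with a 13 mm opening against the 14 mm peg. I'll start the arc: tool x is tangential, with a turn of 0.13 rad per row.

move_arm(
  series=[
    {"x": -0.85, "y": 0, "z": -0.06, "rx": 0, "ry": -0.13, "rz": 0},
    {"x": -0.85, "y": 0, "z": -0.06, "rx": 0, "ry": -0.13, "rz": 0},
    {"x": -0.85, "y": 0, "z": -0.06, "rx": 0, "ry": -0.13, "rz": 0},
    {"x": -0.85, "y": 0, "z": -0.06, "rx": 0, "ry": -0.13, "rz": 0},
  ],
)

```text
clock: 9.02
position: [0.5031, -0.0037, 0.1074]
ee_rot: [-1.55, -0.423, 0.412]
force: [0.4, -2.3, -3.3]
width: 0.142
```

```bash
cat > st.py <<'E'
from h import *
s=arm.observe();M=R.from_rotvec(s['ee_rot']).as_matrix();p=s['position']-np.array([.537,-.0605,0])
print(s['clock'],s['position'],'F',np.round(s['force'],1),'w',s['width'])
print('lever',np.arctan2(-p[0],p[1])-.016,'r',np.hypot(*p[:2]),'toolyaw',np.arctan2(M[1,0],M[0,0])-.016,'tilt',np.round(M[:,1],3),'j7',s['joints'])
E
python3 st.py
```

```text
9.025 [ 0.5031189  -0.00370777  0.10735636] F [ 0.4 -2.3 -3.3] w 0.14156442553102988
lever 0.5219008921882257 r 0.06613082492285735 toolyaw 0.5153522795512218 tilt [ 0.011 -0.017 -1.   ] j7 [-0.53157779  0.44439694  0.56166969  2.06687058 -0.33241366  0.70785475
  0.77042159]
```

move_arm(
  series=[
    {"x": -0.85, "y": 0, "z": -0.07, "rx": 0, "ry": -0.13, "rz": 0},
    {"x": -0.85, "y": 0, "z": -0.07, "rx": 0, "ry": -0.13, "rz": 0},
    {"x": -0.85, "y": 0, "z": -0.07, "rx": 0, "ry": -0.13, "rz": 0},
    {"x": -0.85, "y": 0, "z": -0.07, "rx": 0, "ry": -0.13, "rz": 0},
    {"x": -0.85, "y": 0, "z": -0.07, "rx": 0, "ry": -0.13, "rz": 0},
  ],
)

```text
clock: 9.65
position: [0.4748, -0.0369, 0.1074]
ee_rot: [-1.382, -0.936, 0.936]
force: [1.9, 0.3, -5.8]
width: 0.143
```

```bash
python3 st.py
```

```text
9.65 [ 0.47483267 -0.03689571  0.1074293 ] F [ 1.9  0.3 -5.8] w 0.14309874426080607
lever 1.1919205239139081 r 0.0664976673656502 toolyaw 1.1855901577796606 tilt [ 0.011 -0.017 -1.   ] j7 [-0.34165883  0.38121754  0.37871884  2.11946854 -0.19805027  0.66374549
  1.36914225]
```

move_arm(
  series=[
    {"x": -0.85, "y": 0, "z": -0.07, "rx": 0, "ry": -0.13, "rz": 0},
    {"x": -0.85, "y": 0, "z": -0.07, "rx": 0, "ry": -0.13, "rz": 0},
    {"x": -0.6, "y": 0, "z": -0.05, "rx": 0, "ry": -0.1, "rz": 0},
    {"x": -0.3, "y": 0, "z": 0, "rx": 0, "ry": 0, "rz": 0},
  ],
)

```text
clock: 10.15
position: [0.4702, -0.0629, 0.1074]
ee_rot: [-1.228, -1.21, 1.216]
force: [0.8, 13.4, -0.6]
width: 0.144
```

```bash
python3 st.py; python3 - <<'E'
from h import *
cv2.imwrite('pics/wr9.png',arm.get_image('wrist'))
cv2.imwrite('pics/sc9.png',arm.get_image('scene'))
E
```

```text
10.15 [ 0.47019432 -0.06289789  0.10742904] F [ 0.8 13.4 -0.6] w 0.14402607781400958
lever 1.5906744118241551 r 0.06684870419400156 toolyaw 1.555329856746525 tilt [ 0.011 -0.015 -1.   ] j7 [-0.2084279   0.37092903  0.27812112  2.11784851 -0.13979249  0.65920824
  1.73277636]
```

View pics/sc9.png

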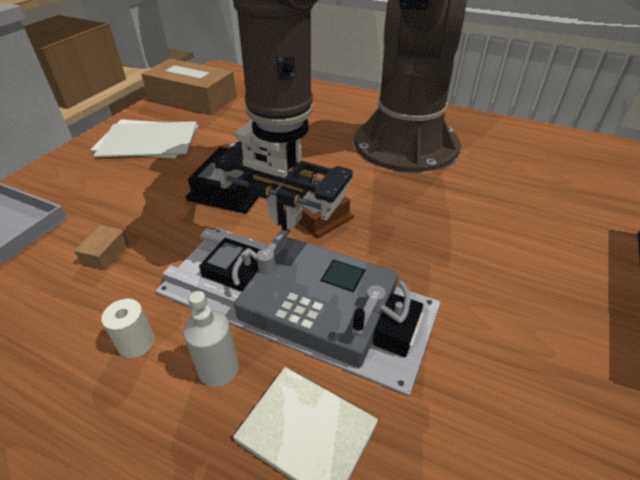

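The lever reads about 1.57 to 1.59 rad, with 13 N of reaction at the end stop. The scene view shows the lever turned towards the robot, the hook round the post, and the paper lever unchanged (peg at (359,320)). I'll release and rise.

move_arm(
  series=[
    {"x": 0, "y": 0, "z": 0, "rx": 0, "ry": 0, "rz": 0},
    {"x": 0, "y": 0, "z": 0, "rx": 0, "ry": 0, "rz": 0},
    {"x": 0, "y": 0, "z": 0, "rx": 0, "ry": 0, "rz": 0},
    {"x": 0, "y": 0, "z": 0, "rx": 0, "ry": 0, "rz": 0},
    {"x": 0, "y": -3, "z": 0, "rx": 0, "ry": 0, "rz": 0},
    {"x": 0, "y": -4, "z": 0, "rx": 0, "ry": 0, "rz": 0},
    {"x": 0, "y": -4, "z": 0, "rx": 0, "ry": 0, "rz": 0},
    {"x": 3, "y": -3, "z": 0, "rx": 0, "ry": 0, "rz": 0},
  ],
  jaw=4,
)

```text
clock: 11.25
position: [0.4674, -0.0327, 0.2493]
ee_rot: [-1.231, -1.198, 1.211]
force: [1.0, 0.5, -0.3]
width: 0.434
```

move_arm(
  series=[
    {"x": 5, "y": 0, "z": 0, "rx": 0, "ry": 0, "rz": 0},
    {"x": 6, "y": 0, "z": 0, "rx": 0, "ry": 0, "rz": 0},
    {"x": 6, "y": 0, "z": 0, "rx": 0, "ry": 0, "rz": 0},
    {"x": 6, "y": 0, "z": 0, "rx": 0, "ry": 0, "rz": 0},
    {"x": 6, "y": 0, "z": 0, "rx": 0, "ry": 0, "rz": 0},
    {"x": 6, "y": 0, "z": 0, "rx": 0, "ry": 0, "rz": 0},
    {"x": 0, "y": 0, "z": 0, "rx": 0, "ry": 0, "rz": 0},
  ],
)

```text
clock: 12.12
position: [0.473, 0.3296, 0.2471]
ee_rot: [-1.236, -1.203, 1.203]
force: [-0.4, -1.7, 0.3]
width: 0.436
```

```bash
python3 - <<'E'
from h import *
s=arm.observe();print(s['clock'],s['position'],s['force'])
im=arm.get_image('top');cv2.imwrite('pics/top9.png',im)
cv2.imwrite('pics/top9c.png',cv2.resize(im[140:260,225:445],None,fx=3.6,fy=3.6,interpolation=cv2.INTER_CUBIC))
E
```

```text
12.125 [0.47296559 0.32956658 0.24712348] [-0.39727882 -1.69893162  0.32318374]
```

View pics/top9c.png

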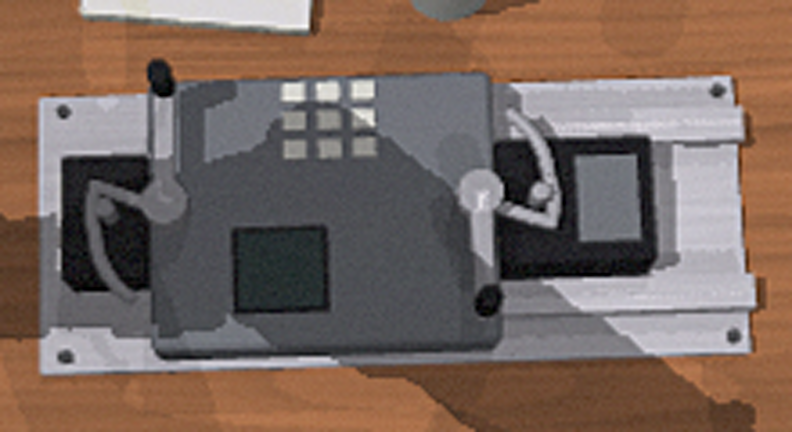

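The enlarged top view shows the pack flush against the case (no brass visible) and the hook round the post. The cam peg is at crop (488,298), below its pivot (482,190), and the paper peg is unchanged at (160,75). A numeric check comes before hand-in.

```bash
python3 - <<'E'
from h import *
f=lambda x,y:(225+(x+.5)/3.6-.5,140+(y+.5)/3.6-.5)
a=ray('top',f(488,297),.112);b=ray('top',f(482,190),.08);d=a-b
print('lever',np.arctan2(-d[0],d[1])-.016,np.hypot(d[0],d[1]))
r0=ray('top',f(707,200),.048);r1=ray('top',f(655,200),.048)
print('rear before',r0,'after',r1,'pack y',r1[1]+.0735+.045)
arm.sign_off()
E
```

```text
lever 1.5342580909838093 0.06624765471061811
rear before [ 0.53826501 -0.19279098  0.048     ] after [ 0.53872987 -0.16301996  0.048     ] pack y -0.04451996386753379
the job is handed in; nothing more can be done
```

I pushed the pack with closed fingers up to the sprung contacts while the lever was open, with force rising to 8.6 N. I then gripped the cam peg, swung the lever about 90° to its end stop (13 N reaction), let go and moved clear. The job was handed in at about 12 s of the 46 s allowed.

**Last checks from the top camera, after letting go:**
- **Cam lever:** about 1.53 rad, against the 1.36 needed. The arm's own pose at the stop gave about 1.59 rad; the difference is within measuring error.
- **Pack:** y is about -44.5 mm, against -48 needed, and it looks flush on the case with the hook round the post.
- **Paper lever:** looks the same as at the start.

One move call was rejected as invalid input at the start and simply reissued. No check failed.

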